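Start a reflux: open the cooling-water valve, then switch on the heating

ROBOT

A 6-joint arm with a two-finger parallel gripper is mounted at the origin on the work surface. World frame = base frame: x ahead of the robot, y to its left, z up, the work surface at z = 0. Lengths are in mm, angles in rad, forces in N, time in s.
With the tool pointing down it reaches from about 300 to 850 mm from the base axis. Payload 4.2 kg.
Tool frame: the origin (TCP) lies on the front face of the gripper's body, between the roots of the fingers; the fingertips stand 78 mm ahead of it and the grasp point (between the pads) lies 60 mm ahead of it (tip_reach is the x of the fingertips in the tool frame, in mm); x points along the fingers, y is the direction in which the jaws open and shut, and the axes are right-handed (so a half turn about x gives the same grasp; the last joint's range is limited). The gripper opens to 91 mm and grips with 3 to 60 N. Pads are 32 mm wide; open, the fingers measure 118 mm over their backs; the gripper's body (76 mm by 178 mm) begins 60 mm behind the grasp point.
Start: joints at [-0.02, 0.32, 1.565, -0, 1.257, -0.02], TCP at [575.009, 0.001, 292.276] pointing down, gripper open.
Joint ranges: [-3.11, 3.11], [-0.84, 2.01], [0.21, 2.61], [-1.34, 4.49], [0.05, 2.63], [-2.56, 2.56]. Speed limits (rad/s): [2.57, 2.57, 3.14, 3.14, 3.14, 3.14].

INTERFACE

Orientations are given as a unit quaternion [x, y, z, w].
In Python, from cell import * gives the robot as it stands.
- The arm moves only by the tool servo_tool, never from a script. Its argument "series" is a list of rows, each an object of numbers: "x", "y", "z": the shift along the tool's x, y, z in m; "wx", "wy", "wz": the turn, a rotation vector about the tool's x, y, z in degrees. In form: [{"x": .., "y": .., "z": .., "wx": .., "wy": .., "wz": ..}, ...]. A call has 1 to 10 rows; each row is the pose to reach, as a shift and turn from the pose measured when the call began, along the tool's axes at that moment; what a row does not reach only later rows make up. A row lasts 1/8 s, in which the tool goes at most 62.5 mm and 10.7 degrees, less where a joint would pass 70% of its speed; a pose out of reach is approached as far as the arm can. A call with a gripper value outside its range is refused whole. "grip" is the gripper's target within -1 to 1 (shut at 1, half-way at 0, fully open at -1), set as the call begins (left out, the last holds). The fingers move at their own pace and stop on an object; "grip_force" is the grip in N (left out, the last holds). Time passes only in rows, so rows that repeat a pose let the fingers close. It gives the time, the measured TCP pose, the force and the opening at its end, in the units of the state.
- state(): the state, without advancing time (a new reading comes with each control period).
- grab_frame(name): name is "scene" or "side" or "wrist"; returns a dict with "frame" (384x512x3 uint8, red, green, blue), "K" (3x3 intrinsics, pixels), "distortion" ([k1, k2, p1, p2, k3] as OpenCV has them; the pictures are not rectified), "R" (3x3) and "t" (3): a world point X has camera coordinates R X + t; the wrist camera has in their place "hand_eye" (4x4, takes a point from camera to tool coordinates, whose origin is the TCP and whose axes are the tool frame's). Camera axes: x right, y down, z forward; pixel columns grow to the right and rows downward; lengths in mm; the calibration is good to about 2 mm. A picture is of the moment at which its call begins: read the wrist's pose just before it. There is no depth.
- hand_in(): hands the job in, once; it reports no verdict.
The state is a dict: "t": time; "joint_positions": joint angles; "joint_vel": joint speeds; "tau": joint torques, N m; "tool_pos": TCP position; "tcp_rot": TCP orientation; "wrist_force": force on the tool from outside, world axes, zero at the start; "ft_torque": the same for the moment, N m; "finger_gap": finger opening in mm.
Only numpy, scipy, OpenCV 4.12 (cv2) and the standard library are available. Lean on these libraries where they do the work, as an engineer would, in place of code of your own. Each camera call takes 0.05 s, during which the arm holds its last target. There are 200 camera calls.

TASK

Get the reflux going: open the cooling-water valve fully by turning its black T-handle counterclockwise (seen from above) until it stops; the handle rises as it turns. Only then, on the white heating controller, press the round power key fully and let it go, then press the triangular start key fully and let it go, one key at a time. Leave the square stop key alone, and do not move or tip the jar, the beaker or the wash bottle.

Things in the scene. Friction and masses are not known exactly. Their poses are not given: they have to be found in the camera images.
- handle_grip (a point): Middle of the black T-handle of the brass bench valve: a level bar 110 mm long (this point's x axis), 20 mm wide (y), 28 mm high, which turns about the upright steel stem (12 mm) through this point (z). 116 mm above the bench when shut; the bar's underside is 14 mm below the point.
- valve: Brass bench valve that carries the T-handle, fixed; origin at the centre of its underside, below the stem's axis. Foot 104 mm across; a 60 mm round nut 54 to 66 mm up, then a tapering neck ending 24 mm wide at 80 mm; above it the bare stem. A copper pipe leaves it towards its +x, lower than 45 mm, down into the bench.
- handle (a joint): Angle of the T-handle, rad: 0 = shut (stop), 2.6 = fully open (stop). It grows counterclockwise seen from above, and the handle with its stem rises 10 mm per rad (26 mm in all). It starts anywhere from 0 to 0.4. Turning takes about 0.1 N m; it stays where it is left.
- controller: White heating controller, a box 160 mm (x) by 260 mm (y) by 60 mm high, fixed to the bench; origin at the centre of its underside. On its flat top three white keys stand in a row along its y axis, 78 mm apart, 30 mm off the middle towards its -x side, in any order; a blank dark window and vent slots lie behind them.
- key_power_top (a point): Centre of the top of the power key: white, ROUND, 46 mm across, 78 mm above the bench, standing 12 mm proud of a black 62 mm square surround. Pressed straight down.
- key_power (a joint): Travel of the power key, m: 0 = released, 0.006 = fully down; springs back; 1.5 N starts it and 5 N holds it fully down.
- key_start_top (a point): Centre of the top of the start key: white, TRIANGULAR (corners 32 mm from the centre, sides about 55 mm), 78 mm above the bench, otherwise like the power key.
- key_start (a joint): Travel of the start key, m: 0 = released, 0.006 = fully down; springs back; 1.5 N starts it and 5 N holds it fully down.
- key_stop_top (a point): Centre of the top of the stop key: white, SQUARE, 44 mm, 78 mm above the bench. Not to be pressed.
- key_stop (a joint): Travel of the stop key, m: 0 = released, 0.006 = fully down.
- amber_jar: Amber glass jar with a black cap, 80 mm across, 140 mm high, upright and loose on the bench; origin at the centre of its underside. A bystander.
- beaker: Clear glass beaker, 72 mm across, 95 mm high, upright and loose; origin at the centre of its underside. A bystander.
- wash_bottle: White plastic bottle, 64 mm across, 150 mm high, upright and loose; origin at the centre of its underside. A bystander.

How it is judged (in metres and radians):
On the way, in this order (a step that is already met when the one before it is completed fails the run):
1. the valve is turned fully open (handle past 2.35 rad) (value of joint handle above 2.35 rad), for 0.2 s.
2. the round power key is pressed (more than 4 mm of its 6 mm) (value of joint key_power above 0.004 m), for 0.04 s.
3. the power key is let go (value of joint key_power below 0.0015 m), for 0.04 s.
4. the triangular start key is pressed (more than 4 mm of its 6 mm) (value of joint key_start above 0.004 m), for 0.04 s.
At the end, for the whole second after the job is handed in: The valve handle is past 2.35 rad (fully open is 2.6), all three keys are released (less than 1.5 mm down), and the jar, beaker and wash bottle stand upright (within 0.2 rad) less than 30 mm from where they began (value of joint handle above 2.35 rad and value of joint each of key_power, key_start, key_stop below 0.0015 m and distance of each of amber_jar, beaker, wash_bottle from where it was at the start of the episode below 0.03 m and angle between each of amber_jar, beaker, wash_bottle's own z axis and vertical below 0.2 rad); the robot touches nothing.
It fails at once if the stop key is pressed (more than 2.5 mm) (value of joint key_stop above 0.0025 m).
It fails at once if a heating key is pressed (more than 2.5 mm) while the valve is not fully open (handle below 2.3 rad) (value of joint handle below 2.3 rad and value of joint any of key_power, key_start above 0.0025 m).
It fails at once if two keys are pressed at once (value of joint each of key_power, key_start above 0.002 m).
It fails at once if the jar, the beaker or the wash bottle is moved 30 mm or tipped 0.4 rad (distance of any of amber_jar, beaker, wash_bottle from where it was at the start of the episode above 0.03 m or angle between any of amber_jar, beaker, wash_bottle's own z axis and vertical above 0.4 rad).
It also fails if it takes over 72 s, if anything falls off the work surface, if the arm or the gripper's body presses on something with over 40 N, if the wrist force passes 120 N, or if a joint passes its speed limit or range.

## Working session

There is one attempt and no reset: what is moved stays moved. The work goes in short steps, Python scripts to look and compute and a tool call to move; the robot and the scene stay as the last step left them, time stands still between calls to the robot, and variables do not carry over. Pictures are saved under pics/ and viewed, about 8 in all and at most 12, crops included, and the job is handed in when it is done.

Besides the shell and the picture viewer there is one more tool, called after ">>>" as a command line: name --argument value ..., lists and objects as JSON in quotes. servo_tool: Moves the arm, as the interface text tells. Its arguments: {"type":"object","properties":{"series":{"type":"array"},"grip":{"type":"number"},"grip_force":{"type":"number"}},"required":["series"]}

```bash
mkdir -p pics; ls; cat > h.py <<'E'
from cell import *
import numpy as np, cv2
from scipy.spatial.transform import Rotation as Ro
def shot(n):
    s=state(); f=grab_frame(n)
    if n=="wrist":
        T=np.eye(4); T[:3,:3]=Ro.from_quat(s["tcp_rot"]).as_matrix(); T[:3,3]=s["tool_pos"]
        M=T@np.array(f["hand_eye"]); f["C"]=M[:3,3]; f["Rw"]=M[:3,:3]
    else:
        R=np.array(f["R"]); f["C"]=-R.T@np.array(f["t"]).ravel(); f["Rw"]=R.T
    return f
def ray(f,u,v):
    p=cv2.undistortPoints(np.array([[[u,v]]],float),np.array(f["K"]),np.array(f["distortion"])).ravel()
    d=f["Rw"]@np.array([p[0],p[1],1]); return f["C"],d/np.linalg.norm(d)
def onz(f,u,v,z):
    C,d=ray(f,u,v); return C+d*(z-C[2])/d[2]
def tri(a,b):
    (C1,d1),(C2,d2)=a,b
    A=np.stack([d1,-d2],1); s=np.linalg.lstsq(A,C2-C1,rcond=None)[0]
    p,q=C1+s[0]*d1,C2+s[1]*d2; return (p+q)/2,np.linalg.norm(p-q)
def save(f,n): cv2.imwrite(n,cv2.cvtColor(f["frame"],cv2.COLOR_RGB2BGR))
E
python3 - <<'E'
from h import *
import pickle
d={}
for n in("scene","side","wrist"):
    d[n]=shot(n); save(d[n],f"pics/{n}0.png"); print(n,d[n]["C"].round(),d[n]["Rw"].round(2).tolist())
pickle.dump(d,open("d0.pkl","wb")); print(state())
E
```

```text
pics
scene [ 935. -576.  771.] [[0.87, 0.35, -0.34], [0.49, -0.61, 0.62], [0.01, -0.71, -0.71]]
side [ -15. -674.  610.] [[0.75, -0.28, 0.59], [-0.66, -0.36, 0.66], [0.03, -0.89, -0.46]]
wrist [576.  80. 383.] [[1.0, 0.0, -0.0], [0.0, -0.96, -0.28], [-0.0, 0.28, -0.96]]
{'t': 0.15, 'joint_positions': array([-2.00005256e-02,  3.20129401e-01,  1.56536210e+00,  3.87547198e-05,
        1.25740208e+00, -2.00359254e-02]), 'joint_vel': array([ 5.24932613e-05, -2.02490243e-03, -3.21942868e-03,  1.16383658e-03,
       -5.18304159e-04, -1.49482923e-03]), 'tau': array([-5.72294630e-04, -4.12774551e+01, -2.32154489e+01,  7.26667210e-02,
        4.33494255e-02, -9.00343002e-05]), 'tool_pos': array([5.74735007e+02, 1.52553655e-02, 2.91636591e+02]), 'tcp_rot': array([ 0.49968478,  0.50034646, -0.5003033 ,  0.49966505]), 'wrist_force': array([ 0.09983392, -0.18511725, -0.66455501]), 'ft_torque': array([-0.04936227, -0.02570606, -0.02022131]), 'finger_gap': 91.04953432796462}
```

View pics/scene0.png

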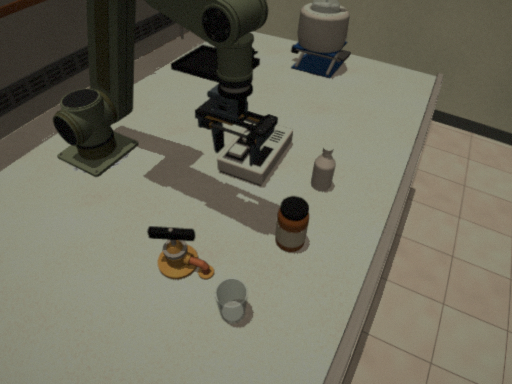

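View pics/side0.png

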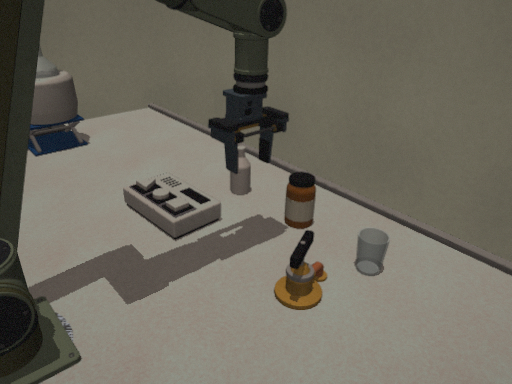

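View pics/wrist0.png

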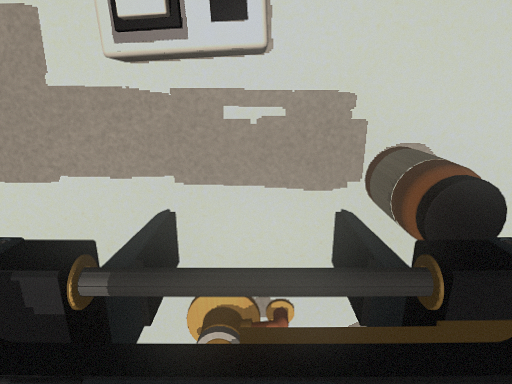

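Scene: the valve is at about (178,258), with its black bar running (150,232)–(194,236). The jar is at (292,225), the beaker at (231,300), the wash bottle at (323,170), and the controller at (255,155), partly hidden by the gripper. Side: the bar runs (295,263)–(310,236), and the keys are at (147,183), (161,194) and (178,205). The wrist view shows the controller edge at the top, the jar at right and the valve foot at bottom.

```bash
python3 - <<'E'
from h import *
import pickle
d=pickle.load(open("d0.pkl","rb")); S,D=d["scene"],d["side"]
def bar(f,x0,x1,y0,y1):
    g=f["frame"][y0:y1,x0:x1].max(2); m=(g<60).astype(np.uint8)
    n,l,st,c=cv2.connectedComponentsWithStats(m); k=1+np.argmax(st[1:,4])
    cn=cv2.findContours((l==k).astype(np.uint8),cv2.RETR_EXTERNAL,cv2.CHAIN_APPROX_NONE)[0][0]
    r=cv2.minAreaRect(cn); print(st[k],r); b=cv2.boxPoints(r)+[x0,y0]
    e=sorted([(b[i]+b[(i+1)%4])/2 for i in range(4)],key=lambda p:-np.linalg.norm(p-b.mean(0)))[:2]
    return b.mean(0),e
cs,es=bar(S,135,210,215,250); cd,ed=bar(D,280,325,220,275)
print(cs,es,cd,ed)
print("centre",tri(ray(S,*cs),ray(D,*cd)))
for a in es:
  for b in ed: print(tri(ray(S,*a),ray(D,*b)))
# brass foot
for f,w,z in((S,(150,215,235,285),8),(D,(265,330,270,312),8)):
    x0,x1,y0,y1=w; h=cv2.cvtColor(f["frame"],cv2.COLOR_RGB2HSV)[y0:y1,x0:x1]
    m=((h[...,1]>120)&(h[...,0]>8)&(h[...,0]<30)).astype(np.uint8)
    ys,xs=np.nonzero(m); print("foot",xs.min()+x0,xs.max()+x0,ys.min()+y0,ys.max()+y0)
# rough others
print("foot side",onz(D,298,293,5),"scene",onz(S,177,263,5))
print("jar top",tri(ray(S,294,206),ray(D,302,180))); print("beaker rim",tri(ray(S,231,288),ray(D,372,238)))
print("wash",tri(ray(S,327,152),ray(D,241,152)))
for p in((147,183),(161,194),(178,205)): print("key",onz(D,*p,78))
for n,f,w in(("a",D,(110,230,160,240)),("b",D,(260,400,220,310))):
    x0,x1,y0,y1=w; im=cv2.resize(f["frame"][y0:y1,x0:x1],None,fx=3,fy=3,interpolation=2)
    cv2.imwrite(f"pics/c{n}.png",im[...,::-1])
a=cv2.imread("pics/ca.png");b=cv2.imread("pics/cb.png")
H=np.zeros((520,420,3),np.uint8);H[:240,:360]=a;H[245:515,:420]=b;cv2.imwrite("pics/c.png",H)
E
```

```text
[ 13  12  47  18 530] ((35.84734344482422, 20.78982162475586), (46.36374282836914, 16.230634689331055), 3.814074993133545)
[ 10  11  23  38 424] ((21.40000343322754, 29.200000762939453), (12.521980285644531, 41.14365005493164), 26.56505012512207)
[170.84734344 235.78982139] [array([147.71681595, 234.24778605]), array([193.97787094, 237.33185673])] [301.40000379 249.200001  ] [array([310.60000324, 230.80000162]), array([292.20000434, 267.60000038])]
centre (array([ 532.25697652, -224.50634763,  112.98994283]), np.float64(4.469941032139575))
(array([ 517.55283999, -266.25480067,  174.74540642]), np.float64(28.237443244464643))
(array([ 479.45787637, -247.97293899,  107.65756326]), np.float64(0.7960769111957555))
(array([ 585.75993082, -203.35853519,  123.00186782]), np.float64(10.110370126122067))
(array([ 549.64574228, -175.94098679,   41.15443144]), np.float64(23.38995410653285))
foot 150 213 235 278
foot 274 326 270 309
foot side [ 526.73073178 -229.82730067    5.        ] scene [ 535.37067058 -230.87431267    5.        ]
jar top (array([750.33201794, -17.81214548, 131.4473358 ]), np.float64(6.654870889916462))
beaker rim (array([ 719.83454733, -266.34046521,   89.15517069]), np.float64(9.334585133200436))
wash (array([745.02206737, 228.1083948 , 130.9504481 ]), np.float64(0.0066084700054039))
key [465.13232883 310.86438886  78.        ]
key [462.35576986 227.57960292  78.        ]
key [465.88902777 147.21092501  78.        ]
```

View pics/c.png

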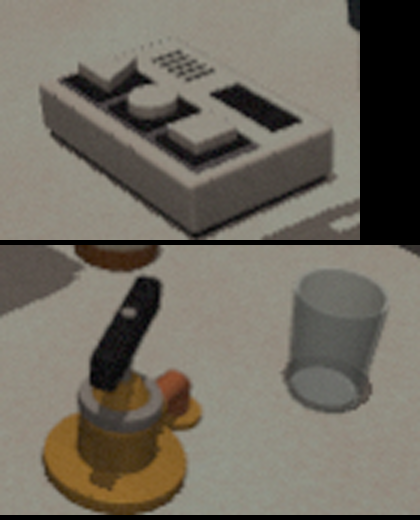

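Crop: the far key (+y) is the triangle, the middle one round, and the near one square. The bar points at the centre (532,-226), about 23° from world x. Next I move the wrist camera over the valve for a close measurement from two places.

>>> servo_tool --series '[{"y": -0.006, "z": 0.04}, {"y": -0.013, "z": 0.09}, {"y": -0.02, "z": 0.14}, {"y": -0.027, "z": 0.19}, {"y": -0.034, "z": 0.24}, {"y": -0.04, "z": 0.29}, {"y": -0.043, "z": 0.31}, {"y": -0.043, "z": 0.31}, {"y": -0.043, "z": 0.31}]'

```text
invalid input
```

```bash
python3 - <<'E'
from h import *
import pickle
f=shot("wrist"); save(f,"pics/w1.png"); pickle.dump(f,open("w1.pkl","wb")); print(f["K"],state()["tool_pos"])
d={n:shot(n) for n in("scene","side")}; pickle.dump(d,open("d1.pkl","wb")); save(d["scene"],"pics/scene1.png")
E
```

```text
[[318.40658676   0.         255.01157329]
 [  0.         318.40658676 188.23303499]
 [  0.           0.           1.        ]] [5.74784742e+02 2.03244076e-02 2.91752488e+02]
```

>>> servo_tool --series '[{"y": -0.04}, {"y": -0.08}, {"y": -0.08}, {"y": -0.08}]'

```text
invalid input
```

```bash
python3 - <<'E'
from h import *
import pickle
f=shot("wrist"); save(f,"pics/w2.png"); pickle.dump(f,open("w2.pkl","wb"))
a=cv2.imread("pics/w1.png")[:220];b=cv2.imread("pics/w2.png")[:220]
cv2.imwrite("pics/w12.png",np.vstack([a,b])); print(state()["tool_pos"])
E
```

```text
[ 5.74933922e+02 -8.66683622e-03  2.92070290e+02]
```

View pics/w12.png

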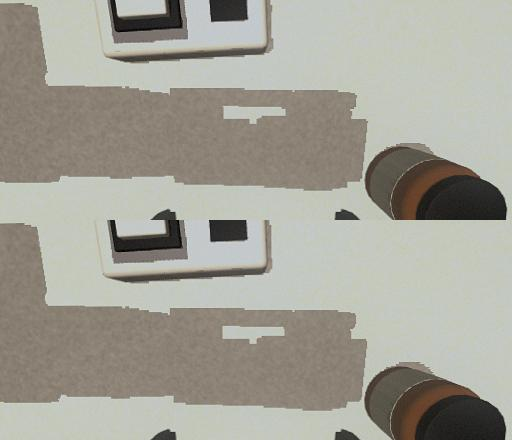

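Both moves were refused, so the view is unchanged. I'll try again with every field filled in.

>>> servo_tool --series '[{"x": 0, "y": -0.006, "z": 0.04, "wx": 0, "wy": 0, "wz": 0}, {"x": 0, "y": -0.013, "z": 0.09, "wx": 0, "wy": 0, "wz": 0}, {"x": 0, "y": -0.02, "z": 0.14, "wx": 0, "wy": 0, "wz": 0}, {"x": 0, "y": -0.027, "z": 0.19, "wx": 0, "wy": 0, "wz": 0}, {"x": 0, "y": -0.034, "z": 0.24, "wx": 0, "wy": 0, "wz": 0}, {"x": 0, "y": -0.04, "z": 0.29, "wx": 0, "wy": 0, "wz": 0}, {"x": 0, "y": -0.043, "z": 0.31, "wx": 0, "wy": 0, "wz": 0}, {"x": 0, "y": -0.043, "z": 0.31, "wx": 0, "wy": 0, "wz": 0}, {"x": 0, "y": -0.043, "z": 0.31, "wx": 0, "wy": 0, "wz": 0}]'

```text
t: 1.48
tool_pos: [532.2, -308.6, 292.0]
tcp_rot: [0.5, 0.501, -0.5, 0.5]
wrist_force: [-0.1, 0.9, -0.7]
finger_gap: 91.4
```

```bash
python3 - <<'E'
from h import *
import pickle
f=shot("wrist"); save(f,"pics/w1.png"); pickle.dump(f,open("w1.pkl","wb")); print(f["C"],state()["tool_pos"])
d={n:shot(n) for n in("scene","side")}; pickle.dump(d,open("d1.pkl","wb")); save(d["scene"],"pics/scene1.png")
E
```

```text
[ 533.08047296 -228.62821976  383.82619591] [ 532.24258531 -308.42921597  292.17517009]
```

>>> servo_tool --series '[{"x": 0, "y": -0.04, "z": 0, "wx": 0, "wy": 0, "wz": 0}, {"x": 0, "y": -0.08, "z": 0, "wx": 0, "wy": 0, "wz": 0}, {"x": 0, "y": -0.08, "z": 0, "wx": 0, "wy": 0, "wz": 0}, {"x": 0, "y": -0.08, "z": 0, "wx": 0, "wy": 0, "wz": 0}]'

```text
t: 2.12
tool_pos: [453.0, -308.3, 292.8]
tcp_rot: [0.5, 0.5, -0.499, 0.501]
wrist_force: [-0.0, 0.1, 0.1]
finger_gap: 91.0
```

```bash
python3 - <<'E'
from h import *
import pickle
f=shot("wrist"); save(f,"pics/w2.png"); pickle.dump(f,open("w2.pkl","wb"))
a=cv2.imread("pics/w1.png")[:220];b=cv2.imread("pics/w2.png")[:220]
cv2.imwrite("pics/w12.png",np.vstack([a,b])); print(state()["tool_pos"])
E
```

```text
[ 453.2709298  -308.36999173  292.59875154]
```

View pics/w12.png

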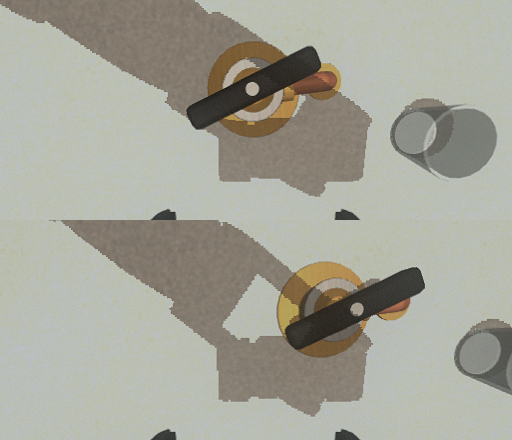

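View pics/scene1.png

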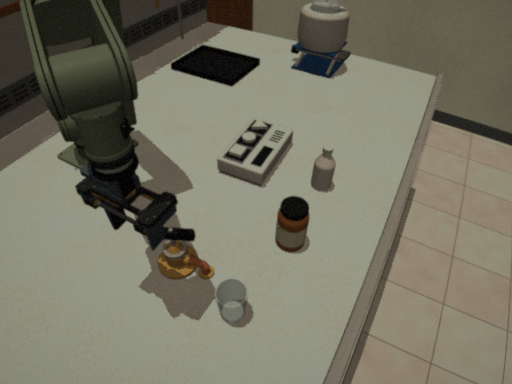

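Wrist views: the stem dot is at (252,89) and, after the shift, (357,89). The bar is tilted about 22°. Scene1: the controller is clear, with keys at about (260,127), (248,139) and (240,151).

```bash
python3 - <<'E'
from h import *
import pickle
w1,w2=[pickle.load(open(f"w{i}.pkl","rb")) for i in(1,2)]; d=pickle.load(open("d1.pkl","rb"))
c=[]
for w,(u,v) in((w1,(252,89)),(w2,(357,89))):
    im=w["frame"][v-9:v+10,u-9:u+10].min(2); ys,xs=np.nonzero(im>90); p=(xs.mean()+u-9,ys.mean()+v-9); c.append(p)
    g=(w["frame"][:200].max(2)<62).astype(np.uint8); n,l,st,ce=cv2.connectedComponentsWithStats(g); k=l[v-8,u]or l[v+8,u]
    r=cv2.minAreaRect(np.argwhere(l==k)[:,::-1].astype(np.float32)); b=cv2.boxPoints(r)
    P=np.array([onz(w,*q,131) for q in b]); E=[P[1]-P[0],P[2]-P[1]]; 
    print(p,r,[(np.linalg.norm(e).round(1),np.degrees(np.arctan2(e[1],e[0])).round(1)) for e in E],P.mean(0))
print("dot",tri(ray(w1,*c[0]),ray(w2,*c[1])))
S,D=d["scene"],d["side"]
# keys: white blobs inside; refine by ray on z=78
for n,f,w in(("S",S,(215,300,115,190)),("D",D,(110,230,160,240))):
    x0,x1,y0,y1=w; g=f["frame"][y0:y1,x0:x1]
    cv2.imwrite(f"pics/k{n}.png",cv2.resize(g,None,fx=5,fy=5,interpolation=2)[...,::-1])
a=cv2.imread("pics/kS.png");b=cv2.imread("pics/kD.png")[:400]
H=np.zeros((max(a.shape[0],0)+200,600,3),np.uint8);H[:375,:425]=a
cv2.imwrite("pics/kS2.png",a)
for nm,s,e in(("tri",(260,127),(147,183)),("rnd",(248,138.5),(161,194)),("sq",(240,151),(178,205))):
    print(nm,tri(ray(S,*s),ray(D,*e)),onz(S,*s,78),onz(D,*e,78))
E
```

```text
(np.float64(251.84210526315792), np.float64(88.47368421052632)) ((253.80001831054688, 87.60000610351562), (26.832815170288086, 143.1083526611328), 63.43495178222656) [(np.float64(106.9), np.float64(25.4)), (np.float64(19.2), np.float64(-59.4))] [ 530.74725676 -223.68294087  131.        ]
(np.float64(356.7313432835821), np.float64(88.82835820895522)) ((354.90875244140625, 87.85356140136719), (27.476776123046875, 148.38475036621094), 64.41148376464844) [(np.float64(108.2), np.float64(25.5)), (np.float64(20.6), np.float64(-56.4))] [ 529.01146407 -223.33381496  131.        ]
dot (array([ 530.51632555, -223.64551367,  134.17377854]), np.float64(0.23704125699868284))
tri (array([474.11246197, 326.25225386,  66.16573182]), np.float64(6.35616562237984)) [484.14028574 306.16269636  78.        ] [465.13232883 310.86438886  78.        ]
rnd (array([472.34610668, 245.23874008,  66.14186011]), np.float64(2.541650220105354)) [481.02570122 229.54937197  78.        ] [462.35576986 227.57960292  78.        ]
sq (array([481.91802053, 176.21038248,  61.26534606]), np.float64(3.5166758919125036)) [491.42905306 160.92437696  78.        ] [465.88902777 147.21092501  78.        ]
```

The stem axis is at (530.5,-223.5), the top at z≈132 (text says 130–134), and the bar angle is about 25°. I'll move over it and turn +65°.

>>> servo_tool --series '[{"x": 0, "y": 0.02, "z": -0.02, "wx": 10, "wy": 0, "wz": 0}, {"x": 0, "y": 0.04, "z": -0.045, "wx": 20, "wy": 0, "wz": 0}, {"x": 0, "y": 0.06, "z": -0.065, "wx": 30, "wy": 0, "wz": 0}, {"x": 0, "y": 0.077, "z": -0.085, "wx": 40, "wy": 0, "wz": 0}, {"x": 0, "y": 0.077, "z": -0.085, "wx": 50, "wy": 0, "wz": 0}, {"x": 0, "y": 0.077, "z": -0.085, "wx": 60, "wy": 0, "wz": 0}, {"x": 0, "y": 0.077, "z": -0.085, "wx": 65, "wy": 0, "wz": 0}, {"x": 0, "y": 0.077, "z": -0.085, "wx": 65, "wy": 0, "wz": 0}, {"x": 0, "y": 0.077, "z": -0.085, "wx": 65, "wy": 0, "wz": 0}]'

```text
t: 3.3
tool_pos: [530.6, -222.9, 292.5]
tcp_rot: [0.69, 0.155, -0.69, 0.155]
wrist_force: [0.2, 0.3, 0.4]
finger_gap: 91.6
```

```bash
python3 - <<'E'
from h import *
s=state(); R=Ro.from_quat(s["tcp_rot"]).as_matrix(); print(s["tool_pos"],R.round(3),s["joint_positions"])
print("need, tool axes",R.T@(np.array([530.3,-223.5,178])-s["tool_pos"]))
E
```

```text
[ 530.55592039 -222.93906797  292.46318906] [[ 0.001  0.427 -0.904]
 [ 0.    -0.904 -0.427]
 [-1.     0.    -0.001]] [-4.17955620e-01  3.19940735e-01  1.56351522e+00  4.09544812e-04
  1.25729701e+00  7.11747835e-01]
need, tool axes [114.46289461   0.35439935   0.5674042 ]
```

>>> servo_tool --series '[{"x": 0.03, "y": 0, "z": 0, "wx": 0, "wy": 0, "wz": 0}, {"x": 0.06, "y": 0, "z": 0, "wx": 0, "wy": 0, "wz": 0}, {"x": 0.09, "y": 0, "z": 0, "wx": 0, "wy": 0, "wz": 0}, {"x": 0.114, "y": 0, "z": 0, "wx": 0, "wy": 0, "wz": 0}, {"x": 0.114, "y": 0, "z": 0, "wx": 0, "wy": 0, "wz": 0}, {"x": 0.114, "y": 0, "z": 0, "wx": 0, "wy": 0, "wz": 0}]'

```text
t: 4.05
tool_pos: [531.3, -223.2, 179.4]
tcp_rot: [0.691, 0.154, -0.689, 0.155]
wrist_force: [-0.7, 0.8, 0.8]
finger_gap: 91.2
```

>>> servo_tool --grip 1 --grip_force 12 --series '[{"x": 0, "y": 0, "z": 0, "wx": 0, "wy": 0, "wz": 0}, {"x": 0, "y": 0, "z": 0, "wx": 0, "wy": 0, "wz": 0}, {"x": 0, "y": 0, "z": 0, "wx": 0, "wy": 0, "wz": 0}, {"x": 0, "y": 0, "z": 0, "wx": 0, "wy": 0, "wz": 0}, {"x": 0, "y": 0, "z": 0, "wx": 0, "wy": 0, "wz": 0}, {"x": 0, "y": 0, "z": 0, "wx": 0, "wy": 0, "wz": 0}]'

```text
t: 4.8
tool_pos: [531.3, -223.2, 179.4]
tcp_rot: [0.691, 0.154, -0.689, 0.155]
wrist_force: [-0.1, -0.4, -1.0]
finger_gap: 34.1
```

>>> servo_tool --series '[{"x": 0, "y": 0, "z": 0, "wx": 0, "wy": 0, "wz": 0}, {"x": 0, "y": 0, "z": 0, "wx": 0, "wy": 0, "wz": 0}, {"x": 0, "y": 0, "z": 0, "wx": 0, "wy": 0, "wz": 0}, {"x": 0, "y": 0, "z": 0, "wx": 0, "wy": 0, "wz": 0}]'

```text
t: 5.3
tool_pos: [531.3, -223.0, 179.3]
tcp_rot: [0.691, 0.155, -0.689, 0.155]
wrist_force: [-0.8, 1.0, -0.0]
finger_gap: 20.3
```

The bar is gripped at 20.3 mm with almost no side force. Now I turn it counterclockwise, rising as it goes.

>>> servo_tool --series '[{"x": -0.001, "y": 0, "z": 0, "wx": -6, "wy": 0, "wz": 0}, {"x": -0.002, "y": 0, "z": 0, "wx": -12, "wy": 0, "wz": 0}, {"x": -0.0035, "y": 0, "z": 0, "wx": -20, "wy": 0, "wz": 0}, {"x": -0.005, "y": 0, "z": 0, "wx": -28, "wy": 0, "wz": 0}, {"x": -0.0063, "y": 0, "z": 0, "wx": -36, "wy": 0, "wz": 0}, {"x": -0.0077, "y": 0, "z": 0, "wx": -44, "wy": 0, "wz": 0}, {"x": -0.009, "y": 0, "z": 0, "wx": -52, "wy": 0, "wz": 0}, {"x": -0.0105, "y": 0, "z": 0, "wx": -60, "wy": 0, "wz": 0}, {"x": -0.0105, "y": 0, "z": 0, "wx": -60, "wy": 0, "wz": 0}]'

```text
t: 6.42
tool_pos: [530.0, -222.2, 189.7]
tcp_rot: [0.521, 0.479, -0.52, 0.478]
wrist_force: [-3.8, 4.4, 3.9]
finger_gap: 19.9
```

>>> servo_tool --series '[{"x": -0.001, "y": 0, "z": 0, "wx": -6, "wy": 0, "wz": 0}, {"x": -0.002, "y": 0, "z": 0, "wx": -12, "wy": 0, "wz": 0}, {"x": -0.0035, "y": 0, "z": 0, "wx": -20, "wy": 0, "wz": 0}, {"x": -0.005, "y": 0, "z": 0, "wx": -28, "wy": 0, "wz": 0}, {"x": -0.0063, "y": 0, "z": 0, "wx": -36, "wy": 0, "wz": 0}, {"x": -0.0077, "y": 0, "z": 0, "wx": -44, "wy": 0, "wz": 0}, {"x": -0.009, "y": 0, "z": 0, "wx": -52, "wy": 0, "wz": 0}, {"x": -0.0105, "y": 0, "z": 0, "wx": -60, "wy": 0, "wz": 0}, {"x": -0.0105, "y": 0, "z": 0, "wx": -60, "wy": 0, "wz": 0}]'

```text
t: 7.55
tool_pos: [528.6, -222.7, 200.1]
tcp_rot: [0.212, 0.676, -0.212, 0.673]
wrist_force: [-5.5, -0.6, 2.8]
finger_gap: 20.1
```

>>> servo_tool --series '[{"x": -0.001, "y": 0, "z": 0, "wx": -4, "wy": 0, "wz": 0}, {"x": -0.0015, "y": 0, "z": 0, "wx": -8, "wy": 0, "wz": 0}, {"x": -0.002, "y": 0, "z": 0, "wx": -12, "wy": 0, "wz": 0}, {"x": -0.002, "y": 0, "z": 0, "wx": -12, "wy": 0, "wz": 0}]'

```text
t: 8.05
tool_pos: [528.3, -223.1, 202.2]
tcp_rot: [0.141, 0.695, -0.142, 0.691]
wrist_force: [-1.4, -0.7, 2.1]
finger_gap: 20.1
```

```bash
python3 - <<'E'
from h import *
s=state(); R=Ro.from_quat(s["tcp_rot"]).as_matrix(); print(s, np.degrees(np.arctan2(R[1,1],R[0,1])))
E
```

```text
{'t': 8.05, 'joint_positions': array([-0.41877314,  0.38946693,  1.69895328, -0.00205326,  1.057918  ,
       -1.5858696 ]), 'joint_vel': array([ 0.00066743, -0.0002673 , -0.00132731,  0.00095533, -0.00032124,
        0.00313171]), 'tau': array([  0.9246639 , -41.83451772, -21.47884011,   0.1368944 ,
        -0.5240462 ,  -0.37672408]), 'tool_pos': array([ 528.32719296, -223.07566342,  202.18505264]), 'tcp_rot': array([ 0.14115552,  0.6945945 , -0.14166707,  0.69104561]), 'wrist_force': array([-1.42938885, -0.65497106,  2.12535798]), 'ft_torque': array([ 0.04260703,  0.28927803, -0.24161401]), 'finger_gap': 20.12544745838904} 66.9279043337751
```

Turned 132° so far. I'll continue in small steps until the torque shows the stop.

>>> servo_tool --series '[{"x": -0.0005, "y": 0, "z": 0, "wx": -3, "wy": 0, "wz": 0}, {"x": -0.001, "y": 0, "z": 0, "wx": -6, "wy": 0, "wz": 0}, {"x": -0.001, "y": 0, "z": 0, "wx": -6, "wy": 0, "wz": 0}]'

```text
t: 8.43
tool_pos: [528.2, -223.1, 202.4]
tcp_rot: [0.106, 0.701, -0.106, 0.697]
wrist_force: [-0.1, -0.0, -3.0]
finger_gap: 22.6
```

```bash
python3 - <<'E'
from h import *
s=state(); R=Ro.from_quat(s["tcp_rot"]).as_matrix(); print(s["ft_torque"],s["tool_pos"],s["wrist_force"], np.degrees(np.arctan2(R[1,1],R[0,1])))
E
```

```text
[ 0.13464088 -0.03114245 -0.57305398] [ 528.21295049 -223.11642929  202.43488544] [-1.24591194e-01 -1.08043469e-03 -2.96912981e+00] 72.71562485312187
```

>>> servo_tool --series '[{"x": -0.0005, "y": 0, "z": 0, "wx": -3, "wy": 0, "wz": 0}, {"x": -0.001, "y": 0, "z": 0, "wx": -6, "wy": 0, "wz": 0}, {"x": -0.001, "y": 0, "z": 0, "wx": -6, "wy": 0, "wz": 0}]'

```text
t: 8.8
tool_pos: [528.0, -223.1, 202.7]
tcp_rot: [0.071, 0.706, -0.07, 0.701]
wrist_force: [0.3, -0.3, -5.9]
finger_gap: 26.0
```

```bash
python3 - <<'E'
from h import *
s=state(); R=Ro.from_quat(s["tcp_rot"]).as_matrix(); print(s["ft_torque"],s["tool_pos"],s["wrist_force"], np.degrees(np.arctan2(R[1,1],R[0,1])))
E
```

```text
[ 0.08528123  0.06215724 -0.65918674] [ 528.03927931 -223.08647748  202.69649868] [ 0.30129445 -0.33029098 -5.85782063] 78.52882602732181
```

The torque rose to 0.66 N m and the jaws are being forced apart, so the handle is on its stop. I'll release, rise and check.

>>> servo_tool --grip -1 --series '[{"x": 0, "y": 0, "z": 0, "wx": 0, "wy": 0, "wz": 0}, {"x": 0, "y": 0, "z": 0, "wx": 0, "wy": 0, "wz": 0}, {"x": 0, "y": 0, "z": 0, "wx": 0, "wy": 0, "wz": 0}, {"x": 0, "y": 0, "z": 0, "wx": 0, "wy": 0, "wz": 0}, {"x": 0, "y": 0, "z": 0, "wx": 0, "wy": 0, "wz": 0}, {"x": 0, "y": 0, "z": 0, "wx": 0, "wy": 0, "wz": 0}]'

```text
t: 9.55
tool_pos: [528.1, -223.1, 202.7]
tcp_rot: [0.071, 0.706, -0.07, 0.701]
wrist_force: [0.5, -0.3, -0.2]
finger_gap: 82.9
```

>>> servo_tool --series '[{"x": -0.03, "y": 0, "z": 0, "wx": 0, "wy": 0, "wz": 0}, {"x": -0.06, "y": 0, "z": 0, "wx": 0, "wy": 0, "wz": 0}, {"x": -0.1, "y": 0, "z": 0, "wx": 0, "wy": 0, "wz": 0}, {"x": -0.11, "y": 0, "z": 0, "wx": 0, "wy": 0, "wz": 0}, {"x": -0.11, "y": 0, "z": 0, "wx": 0, "wy": 0, "wz": 0}]'

```text
t: 10.18
tool_pos: [528.7, -223.2, 312.6]
tcp_rot: [0.071, 0.706, -0.07, 0.701]
wrist_force: [-0.0, 0.1, -0.9]
finger_gap: 90.9
```

>>> servo_tool --grip 1 --series '[{"x": 0, "y": 0, "z": 0.03, "wx": 10, "wy": 0, "wz": 0}, {"x": 0, "y": 0, "z": 0.06, "wx": 20, "wy": 0, "wz": 0}, {"x": 0, "y": 0, "z": 0.09, "wx": 30, "wy": 0, "wz": 0}, {"x": 0, "y": 0, "z": 0.09, "wx": 40, "wy": 0, "wz": 0}, {"x": 0, "y": 0, "z": 0.09, "wx": 50, "wy": 0, "wz": 0}, {"x": 0, "y": 0, "z": 0.09, "wx": 60, "wy": 0, "wz": 0}, {"x": 0, "y": 0, "z": 0.09, "wx": 70, "wy": 0, "wz": 0}, {"x": 0, "y": 0, "z": 0.09, "wx": 78.5, "wy": 0, "wz": 0}, {"x": 0, "y": 0, "z": 0.09, "wx": 78.5, "wy": 0, "wz": 0}]'

```text
t: 11.3
tool_pos: [616.4, -240.9, 309.8]
tcp_rot: [0.498, 0.504, -0.501, 0.497]
wrist_force: [1.4, 0.1, 0.6]
finger_gap: 4.0
```

>>> servo_tool --series '[{"x": 0, "y": -0.04, "z": 0.03, "wx": 0, "wy": 0, "wz": 0}, {"x": 0, "y": -0.086, "z": 0.067, "wx": 0, "wy": 0, "wz": 0}, {"x": 0, "y": -0.086, "z": 0.067, "wx": 0, "wy": 0, "wz": 0}, {"x": 0, "y": -0.086, "z": 0.067, "wx": 0, "wy": 0, "wz": 0}]'

```text
t: 11.8
tool_pos: [530.7, -307.9, 309.9]
tcp_rot: [0.498, 0.504, -0.501, 0.497]
wrist_force: [-0.1, -0.6, -0.0]
finger_gap: 0.7
```

```bash
python3 - <<'E'
from h import *
import pickle
w=shot("wrist"); save(w,"pics/w3.png")
w1=pickle.load(open("w1.pkl","rb"))
for f,z in((w1,132),(w,156)):
    g=(f["frame"][:185].max(2)<62).astype(np.uint8); n,l,st,ce=cv2.connectedComponentsWithStats(g)
    ok=[i for i in range(1,n) if 200<ce[i][0]<310 and st[i,4]>500]; k=ok[0]
    pts=np.array([onz(f,u,v,z)[:2] for v,u in np.argwhere(l==k)])
    r=cv2.minAreaRect(pts.astype(np.float32)); e=np.linalg.eigh(np.cov(pts.T))[1][:,1]
    print(r, np.degrees(np.arctan2(e[1],e[0]))%180)
E
```

```text
((530.5825805664062, -223.82626342773438), (107.14400482177734, 19.529781341552734), 25.40900993347168) 25.445600455615846
((530.5613403320312, -223.73971557617188), (19.260404586791992, 107.0413589477539), 66.67090606689453) 156.55461512473056
```

View pics/w3.png

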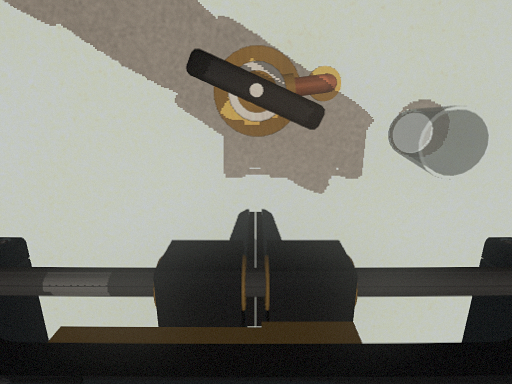

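The bar now lies at 156.6°, so it turned 131° (2.29 rad). It is centred the same as before, and with the bar plane at 156 its length again comes out at 107 mm, so it has risen about 24 mm. The pipe direction (about 8°) puts the start at about 0.3 rad and the end at about 2.6 rad. Beaker undisturbed. On to the keys.

>>> servo_tool --series '[{"x": 0, "y": 0, "z": -0.03, "wx": 0, "wy": 0, "wz": 0}, {"x": 0, "y": 0, "z": -0.075, "wx": 0, "wy": 0, "wz": 0}, {"x": 0, "y": 0, "z": -0.125, "wx": 0, "wy": 0, "wz": 0}, {"x": 0, "y": 0, "z": -0.175, "wx": 0, "wy": 0, "wz": 0}, {"x": 0, "y": 0, "z": -0.225, "wx": 0, "wy": 0, "wz": 0}, {"x": 0, "y": 0, "z": -0.275, "wx": 0, "wy": 0, "wz": 0}, {"x": 0, "y": 0, "z": -0.31, "wx": 0, "wy": 0, "wz": 0}, {"x": 0, "y": 0, "z": -0.31, "wx": 0, "wy": 0, "wz": 0}]'

```text
t: 12.85
tool_pos: [530.2, 5.6, 310.7]
tcp_rot: [0.496, 0.506, -0.499, 0.499]
wrist_force: [0.1, 0.0, 0.1]
finger_gap: 0.1
```

>>> servo_tool --series '[{"x": 0, "y": -0.01, "z": -0.03, "wx": 0, "wy": 0, "wz": 0}, {"x": 0, "y": -0.025, "z": -0.075, "wx": 0, "wy": 0, "wz": 0}, {"x": 0, "y": -0.04, "z": -0.125, "wx": 0, "wy": 0, "wz": 0}, {"x": 0, "y": -0.055, "z": -0.17, "wx": 0, "wy": 0, "wz": 0}, {"x": 0, "y": -0.055, "z": -0.19, "wx": 0, "wy": 0, "wz": 0}, {"x": 0, "y": -0.055, "z": -0.19, "wx": 0, "wy": 0, "wz": 0}, {"x": 0, "y": -0.055, "z": -0.19, "wx": 0, "wy": 0, "wz": 0}]'

```text
t: 13.72
tool_pos: [473.9, 193.9, 311.9]
tcp_rot: [0.496, 0.506, -0.499, 0.499]
wrist_force: [0.6, -0.3, 0.5]
finger_gap: 0.5
```

```bash
python3 - <<'E'
from h import *
import pickle
w=shot("wrist"); save(w,"pics/w4.png"); pickle.dump(w,open("w4.pkl","wb")); print(state()["tool_pos"])
E
```

```text
[473.87448912 193.78733351 311.90630471]
```

>>> servo_tool --series '[{"x": 0, "y": 0.03, "z": 0, "wx": 0, "wy": 0, "wz": 0}, {"x": 0, "y": 0.06, "z": 0, "wx": 0, "wy": 0, "wz": 0}, {"x": 0, "y": 0.06, "z": 0, "wx": 0, "wy": 0, "wz": 0}, {"x": 0, "y": 0.06, "z": 0, "wx": 0, "wy": 0, "wz": 0}]'

```text
t: 14.28
tool_pos: [533.4, 193.3, 311.0]
tcp_rot: [0.496, 0.505, -0.5, 0.498]
wrist_force: [-0.1, 0.2, 0.5]
finger_gap: 0.2
```

```bash
python3 - <<'E'
from h import *
import pickle
w=shot("wrist"); save(w,"pics/w5.png"); pickle.dump(w,open("w5.pkl","wb")); print(state()["tool_pos"])
a=cv2.imread("pics/w4.png")[:250];b=cv2.imread("pics/w5.png")[:250]
cv2.imwrite("pics/w45.png",np.vstack([a,b]))
E
```

```text
[533.226058   193.5692127  311.20978903]
```

View pics/w45.png

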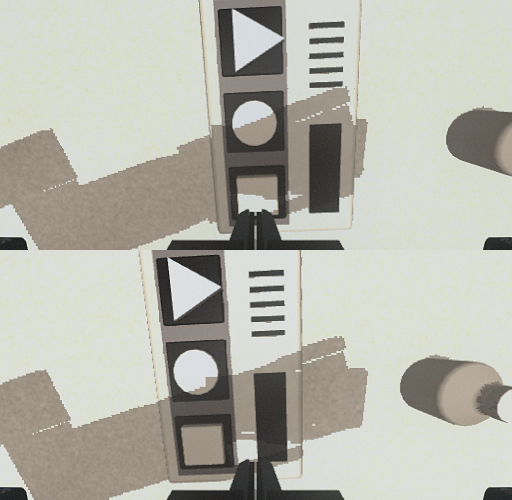

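Wrist views: the triangle is at about (249,38), the round key at (254,123) and the square at (257,193). In the second view they are at (188,38), (196,121) and (203,195). The order is confirmed.

```bash
python3 - <<'E'
from h import *
import pickle
R=[]
for n,seeds in(("w4",((249,38),(254,123))),("w5",((188,38),(196,121)))):
    f=pickle.load(open(n+".pkl","rb")); g=(f["frame"].max(2)>90).astype(np.uint8); g=cv2.morphologyEx(g,cv2.MORPH_OPEN,np.ones((3,3)))
    lab=cv2.connectedComponents(g,connectivity=4)[1]; out=[]
    for i,(u,v) in enumerate(seeds):
        m=(lab==lab[v,u]).astype(np.uint8); c=max(cv2.findContours(m,cv2.RETR_EXTERNAL,2)[0],key=cv2.contourArea)
        if i==0: a,t=cv2.minEnclosingTriangle(c); p=t.reshape(3,2).mean(0); ex=t.reshape(3,2)
        else: (p,ax,_)=cv2.fitEllipse(c); ex=ax
        print(n,cv2.contourArea(c),p,np.array(ex).round(1).tolist(),onz(f,*p,78).round(1)); out.append(ray(f,*p))
        if i==0: P=np.array([onz(f,*q,78) for q in ex]); print([np.linalg.norm(P[j]-P[j-1]).round(1) for j in range(3)])
    R.append(out)
for i in(0,1): print(("tri","round")[i],tri(R[0][i],R[1][i]))
s=state(); M=Ro.from_quat(s["tcp_rot"]).as_matrix(); print(s["tool_pos"],M.round(3))
for i in(1,0):
    P=tri(R[0][i],R[1][i])[0]; P[2]=78; print("TCP over key (tip 30 above) delta tool mm",(M.T@(P+[0,0,108]-s["tool_pos"])).round(1))
E
```

```text
w4 120679.5 [256.86667 157.33333] [[251.39999389648438, 472.0], [770.5999755859375, 0.0], [-251.39999389648438, 0.0]] [474.3 212.4  78. ]
[np.float64(792.9), np.float64(794.2), np.float64(983.4)]
w4 1563.5 (253.89675903320312, 122.48117065429688) [44.4, 44.9] [470.9 247.9  78. ]
w5 117534.0 [256.86667 157.33333] [[251.39999389648438, 472.0], [770.5999755859375, 0.0], [-251.39999389648438, 0.0]] [533.4 211.9  78. ]
[np.float64(791.8), np.float64(791.4), np.float64(980.7)]
w5 1578.5 (195.3451385498047, 121.46612548828125) [44.1, 45.7] [471.3 247.8  78. ]
tri (array([   394.02899241,  -5712.89017001, -31381.6382303 ]), np.float64(9.465889189938963))
round (array([470.83488597, 247.67775813,  75.85289946]), np.float64(0.060523081843904265))
[533.226058   193.5692127  311.20978903] [[-0.011  1.     0.008]
 [ 0.003  0.008 -1.   ]
 [-1.    -0.011 -0.003]]
TCP over key (tip 30 above) delta tool mm [126.1 -60.6 -54.2]
TCP over key (tip 30 above) delta tool mm [ 109.8 -184.6 5905.5]
```

Round key: (471,247.8), height 76 against 78 from the text. I'll move above it, and get the triangle with a stricter threshold.

>>> servo_tool --series '[{"x": 0.02, "y": -0.02, "z": -0.02, "wx": 0, "wy": 0, "wz": 0}, {"x": 0.05, "y": -0.04, "z": -0.04, "wx": 0, "wy": 0, "wz": 0}, {"x": 0.08, "y": -0.061, "z": -0.054, "wx": 0, "wy": 0, "wz": 0}, {"x": 0.11, "y": -0.061, "z": -0.054, "wx": 0, "wy": 0, "wz": 0}, {"x": 0.126, "y": -0.061, "z": -0.054, "wx": 0, "wy": 0, "wz": 0}, {"x": 0.126, "y": -0.061, "z": -0.054, "wx": 0, "wy": 0, "wz": 0}, {"x": 0.126, "y": -0.061, "z": -0.054, "wx": 0, "wy": 0, "wz": 0}]'

```text
t: 15.2
tool_pos: [470.5, 247.5, 187.1]
tcp_rot: [0.496, 0.505, -0.5, 0.499]
wrist_force: [-0.2, 0.2, 0.4]
finger_gap: 0.6
```

```bash
python3 - <<'E'
from h import *
import pickle
R=[]
for n,(u,v) in(("w4",(249,38)),("w5",(188,38))):
    f=pickle.load(open(n+".pkl","rb")); g=(f["frame"].max(2)>150).astype(np.uint8)[:78]
    g[:, :u-34]=0; g[:,u+34:]=0
    g=cv2.morphologyEx(g,cv2.MORPH_OPEN,np.ones((5,5)))
    lab=cv2.connectedComponents(g,connectivity=4)[1]; m=(lab==lab[v,u]).astype(np.uint8)
    c=max(cv2.findContours(m,cv2.RETR_EXTERNAL,2)[0],key=cv2.contourArea); t=cv2.minEnclosingTriangle(c)[1].reshape(3,2); p=t.mean(0)
    P=np.array([onz(f,*q,78) for q in t]); print(n,p,t.round(1).tolist(),[np.linalg.norm(P[j]-P[j-1]).round(1) for j in range(3)],P.mean(0)); R.append(ray(f,*p))
print(tri(*R)); s=state(); M=Ro.from_quat(s["tcp_rot"]).as_matrix()
print(s["tool_pos"],"tip",s["tool_pos"]+78*M[:,0],s["finger_gap"])
E
```

```text
w4 [250.20412   38.871647] [[231.1999969482422, 7.800000190734863], [234.89999389648438, 71.0999984741211], [284.3999938964844, 37.599998474121094]] [np.float64(55.7), np.float64(55.2), np.float64(55.6)] [466.68926158 324.96861857  78.        ]
w5 [187.388     37.913834] [[221.3000030517578, 36.29999923706055], [167.10000610351562, 7.099999904632568], [173.8000030517578, 70.30000305175781]] [np.float64(55.6), np.float64(55.4), np.float64(55.1)] [466.95110438 324.76665313  78.        ]
(array([466.65724594, 325.52856933,  76.40682727]), np.float64(0.1987122490209117))
[470.53840999 247.51965908 187.06401737] tip [469.77863708 247.7958592  109.06820685] 0.5574912914958532
```

Triangle: (466.8,325), sides 55 mm, 77 mm from the round key, so it agrees with the text. Pressing the power key.

>>> servo_tool --series '[{"x": 0.02, "y": 0, "z": 0, "wx": 0, "wy": 0, "wz": 0}, {"x": 0.03, "y": 0, "z": 0, "wx": 0, "wy": 0, "wz": 0}, {"x": 0.033, "y": 0, "z": 0, "wx": 0, "wy": 0, "wz": 0}, {"x": 0.036, "y": 0, "z": 0, "wx": 0, "wy": 0, "wz": 0}, {"x": 0.036, "y": 0, "z": 0, "wx": 0, "wy": 0, "wz": 0}, {"x": 0.036, "y": 0, "z": 0, "wx": 0, "wy": 0, "wz": 0}]'

```text
t: 15.95
tool_pos: [470.2, 247.6, 151.5]
tcp_rot: [0.497, 0.505, -0.499, 0.499]
wrist_force: [-0.9, -1.0, 4.3]
finger_gap: 0.7
```

>>> servo_tool --series '[{"x": 0.001, "y": 0, "z": 0, "wx": 0, "wy": 0, "wz": 0}, {"x": 0.002, "y": 0, "z": 0, "wx": 0, "wy": 0, "wz": 0}, {"x": 0.002, "y": 0, "z": 0, "wx": 0, "wy": 0, "wz": 0}, {"x": 0.002, "y": 0, "z": 0, "wx": 0, "wy": 0, "wz": 0}]'

```text
t: 16.45
tool_pos: [470.2, 247.6, 150.5]
tcp_rot: [0.497, 0.505, -0.499, 0.499]
wrist_force: [-3.0, -1.9, 10.4]
finger_gap: 0.6
```

10.4 N at a hard stop, so the key is fully down. Lifting and moving over to the triangle.

>>> servo_tool --series '[{"x": -0.015, "y": 0, "z": 0, "wx": 0, "wy": 0, "wz": 0}, {"x": -0.036, "y": 0, "z": 0, "wx": 0, "wy": 0, "wz": 0}, {"x": -0.036, "y": 0, "z": 0, "wx": 0, "wy": 0, "wz": 0}, {"x": -0.036, "y": -0.001, "z": -0.04, "wx": 0, "wy": 0, "wz": 0}, {"x": -0.036, "y": -0.002, "z": -0.077, "wx": 0, "wy": 0, "wz": 0}, {"x": -0.036, "y": -0.002, "z": -0.077, "wx": 0, "wy": 0, "wz": 0}, {"x": -0.036, "y": -0.002, "z": -0.077, "wx": 0, "wy": 0, "wz": 0}]'

```text
t: 17.32
tool_pos: [467.5, 323.9, 185.9]
tcp_rot: [0.496, 0.505, -0.5, 0.499]
wrist_force: [-0.1, -0.3, -0.2]
finger_gap: 0.7
```

```bash
python3 - <<'E'
from h import *
s=state(); M=Ro.from_quat(s["tcp_rot"]).as_matrix(); print("tip",s["tool_pos"]+78*M[:,0],s["tool_pos"],s["wrist_force"])
E
```

```text
tip [466.64970893 324.07725095 107.9119633 ] [467.46398623 323.89800027 185.9075069 ] [-0.1101457  -0.348602   -0.22016454]
```

>>> servo_tool --series '[{"x": 0.02, "y": 0, "z": 0, "wx": 0, "wy": 0, "wz": 0}, {"x": 0.029, "y": 0, "z": 0, "wx": 0, "wy": 0, "wz": 0}, {"x": 0.032, "y": 0, "z": 0, "wx": 0, "wy": 0, "wz": 0}, {"x": 0.035, "y": 0, "z": 0, "wx": 0, "wy": 0, "wz": 0}, {"x": 0.0365, "y": 0, "z": 0, "wx": 0, "wy": 0, "wz": 0}, {"x": 0.0365, "y": 0, "z": 0, "wx": 0, "wy": 0, "wz": 0}, {"x": 0.0365, "y": 0, "z": 0, "wx": 0, "wy": 0, "wz": 0}]'

```text
t: 18.2
tool_pos: [467.1, 323.5, 150.6]
tcp_rot: [0.496, 0.505, -0.5, 0.499]
wrist_force: [-2.4, -4.0, 7.7]
finger_gap: 0.7
```

>>> servo_tool --series '[{"x": 0.001, "y": 0, "z": 0, "wx": 0, "wy": 0, "wz": 0}, {"x": 0.001, "y": 0, "z": 0, "wx": 0, "wy": 0, "wz": 0}]'

```text
t: 18.45
tool_pos: [467.1, 323.4, 150.6]
tcp_rot: [0.496, 0.505, -0.5, 0.499]
wrist_force: [-2.4, -2.4, 5.6]
finger_gap: 0.4
```

>>> servo_tool --series '[{"x": -0.015, "y": 0, "z": 0, "wx": 0, "wy": 0, "wz": 0}, {"x": -0.05, "y": 0, "z": 0, "wx": 0, "wy": 0, "wz": 0}, {"x": -0.1, "y": 0, "z": 0, "wx": 0, "wy": 0, "wz": 0}, {"x": -0.15, "y": 0, "z": 0, "wx": 0, "wy": 0, "wz": 0}, {"x": -0.16, "y": 0, "z": 0.03, "wx": 0, "wy": 0, "wz": 0}, {"x": -0.16, "y": 0, "z": 0.08, "wx": 0, "wy": 0, "wz": 0}, {"x": -0.16, "y": 0, "z": 0.13, "wx": 0, "wy": 0, "wz": 0}, {"x": -0.16, "y": 0, "z": 0.13, "wx": 0, "wy": 0, "wz": 0}, {"x": -0.16, "y": 0, "z": 0.13, "wx": 0, "wy": 0, "wz": 0}]'

```text
t: 19.58
tool_pos: [470.1, 193.6, 311.1]
tcp_rot: [0.497, 0.505, -0.499, 0.499]
wrist_force: [0.9, 0.6, -0.3]
finger_gap: 0.3
```

```bash
python3 - <<'E'
from h import *
w=shot("wrist"); s=shot("side"); save(w,"pics/w6.png")
a=cv2.imread("pics/w6.png")[:220]; b=s["frame"][150:320,...,::-1]; cv2.imwrite("pics/f.png",np.vstack([a,b])); print(state()["tool_pos"],state()["wrist_force"])
E
```

```text
[469.92154032 194.18879207 310.62165503] [ 0.00593264 -0.51501371  0.63725682]
```

View pics/f.png

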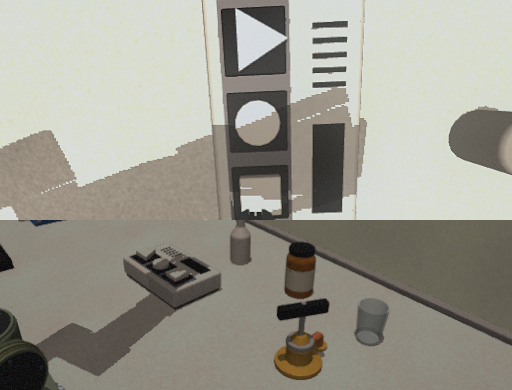

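The gripper is clear, all three keys look released, the handle is raised and turned, and the bystanders are where they were. Handing in.

```bash
python3 -c "
from cell import *
print(hand_in())"
```

```text
the job is handed in; nothing more can be done
None
```

The job is handed in: I opened the valve to its stop, then pressed and released the power key, then the start key, at about 20 s of the 72 s allowed. The hand-in gives no verdict, so what follows are my own checks.

- **Valve:** the handle turned 131° (2.29 rad) counterclockwise until the torque rose to about 0.66 N m and the jaws were forced apart. A wrist picture afterwards put the bar about 24 mm higher with its centre unmoved. I could not read the joint directly. Taking the pipe as the valve's x axis and the bar as lying along it when shut, it started near 0.3 rad and ended near 2.6 rad.
- **Keys:** power was pressed to 10.4 N and start to 5.6–7.7 N, both at the same height and above the 5 N that holds a key fully down. By the nominal 78 mm finger length that is about 5.5 mm of the 6 mm travel. The stop key was never touched.
- **Final picture:** the keys look released, the jar, beaker and wash bottle stand where they were, and the gripper is clear and touching nothing.
- **What disagreed:**
  - My first two move calls were refused because I left fields out; nothing moved.
  - The first two-camera estimate of the keys from hand-picked pixels was up to 20 mm off, so I used the wrist-camera measurement instead. That agreed to within about 2 mm with the stated heights, spacing and triangle sides.

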